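# Slide the canister home under the glass shelf

### The arm

A 6-joint arm with a two-finger parallel gripper is mounted at the origin on the work surface. World frame = base frame: x ahead of the robot, y to its left, z up, the work surface at z = 0. Lengths are in m, angles in rad, forces in N, time in s.
With the tool pointing down it reaches from about 0.3 to 0.95 m from the base axis. Payload 3.1 kg.
Tool frame: the origin (TCP) lies at the very end of the fingers, on their centre line; the grasp point (between the pads) lies 19 mm behind it (manip.pinch_z is the z of the grasp point in the tool frame, in m); z points along the fingers, y is the line along which they close (so a half turn about z gives the same grasp; the last joint's range is limited). The gripper opens to 85 mm and grips with 20 to 120 N. Pads are 22 mm wide; open, the fingers measure 114 mm over their backs; the gripper's body (76 mm by 85 mm) begins 54 mm behind the grasp point. The pads swing forward as they close: fully open they stand 13 mm farther back than shut.
Start: joints at [1.064, 0.308, 1.634, -0, 1.2, -0.07], TCP at [0.264, 0.566, 0.231] pointing down, gripper open.
Joint ranges: [-3.06, 3.06], [-0.79, 1.96], [0.05, 2.63], [-1.19, 4.34], [0.05, 2.64], [-2.94, 2.94]. Speed limits (rad/s): [2.79, 2.79, 3.14, 3.14, 3.14, 3.14].

### API

Orientations are given as a rotation vector (axis times angle).
In Python, from plant import sensors, imaging, manip gives the robot as it stands. The module is installed in compiled form; this text tells all that it offers.
- The arm moves only by the tool step_arm, never from a script. Its argument "plan" is a list of rows, each an object of numbers: "dx", "dy", "dz": the shift along the tool's x, y, z in mm; "ax", "ay", "az": the turn, a rotation vector about the tool's x, y, z in rad. In form: [{"dx": .., "dy": .., "dz": .., "ax": .., "ay": .., "az": ..}, ...]. A call has 1 to 20 rows; each row shifts and turns the commanded pose from where the row before left it, along the tool's axes as they then stand; what a row does not reach is not made up. A row lasts 1/12 s, in which the tool goes at most 41.7 mm and 7.16 degrees, less where a joint would pass 70% of its speed; a pose out of reach is approached as far as the arm can. A call with a gripper value outside its range is refused whole. "fingers" is the opening, from 0 (shut) to 1 (fully open), set as the call begins (left out, the last holds). The fingers move at their own pace and stop on an object; "squeeze" is the grip in N (left out, the last holds). Time passes only in rows, so rows that do not move let the fingers close. It gives the time, the measured TCP pose, the force, the opening and the grip force at its end, in the units of the state.
- sensors.state(): the state, without advancing time (a new reading comes with each control period).
- imaging.capture(name): name is "scene" or "top"; returns a dict with "img" (400x640x3 uint8, red, green, blue), "fx", "fy", "cx", "cy" (pixels), "pose" (4x4, takes a point from camera to world coordinates). Camera axes: x right, y up, looking along -z (the intrinsics and any distortion apply to the point x, -y, -z); pixel columns grow to the right and rows downward; lengths in m; the calibration is good to about 2 mm. A picture is of the moment at which its call begins. There is no depth.
- manip.finish_job(): hands the job in; it is judged then, once.
Trained networks look in the newest picture that a camera, given by its name, has taken for a name from the list of things; names that differ only in an ending like _2 or _b are one class to them, and where a whole thing is asked for, a point or a joint stands for the part that bears it (a point fixed in the world has none). Each returns a list of dicts, best first, with "p" (0 to 1); they miss things now and then, are a little off and sometimes report something else, mostly with a low value. They report only what shows in the picture. A call takes as long as a camera call. They do not tell look-alikes from the thing itself.
- imaging.boxes_of(camera, thing): "centre" ([column, row] in pixels, amid what is visible of it).
- imaging.trace(camera, thing): "mask" (400x640 bool, what is visible of it) and "centre" ([column, row] in pixels, amid what is visible of it).
The state is a dict: "clock": time; "joint_pos": joint angles; "qvel": joint speeds; "effort": joint torques, N m; "position": TCP position; "orientation": TCP orientation; "force": force on the tool from outside, world axes, zero at the start; "torque": the same for the moment, N m; "width": finger opening in m; "finger_force": force on a finger pad.
Only numpy, scipy, OpenCV 4.12 (cv2) and the standard library are available. Lean on these libraries where they do the work, as an engineer would, in place of code of your own. Each camera call takes 0.05 s, during which the arm holds its last target. There are 200 camera calls.

### The job

The hairbrush is in the way: lay it (do not drop it) flat inside the long shallow tray, head either way round. Then slide the low round canister, keeping it down on the counter, in between the small jar and the candle and under the low glass shelf until it is fully home against the back rail. Leave the jar, candle, tumbler and cuticle pusher standing or lying where they are.

Things in the scene. Friction and masses are not known exactly. Their poses are not given: they have to be found in the camera images.
- canister: Low round ceramic canister, white with a flat pale wooden lid and no knob; diameter 100, height 40, about 0.4 kg; loose, slides on the counter. Starts to one side, left or right; the tray is on the other side. Origin: centre of its underside; z up.
- shelf: Low fixed shelf: clear glass plate on two metal cheeks, open at -x towards the robot. Origin: on the counter, where the canister's centre is when home; +x is the way in. Plate x -12 to 87, y -113 to 113, underside 53 high, top 63. Cheeks: inner faces y -63 and 63, outer 83, same x. Back rail 18 high, near face x = 51: the canister touches it when home, and 38 of it still sticks out in front.
- brush: Wooden hairbrush with a round flat head, lying bristles up across the way in front of the jar and candle. Wood 16 thick. Origin: on its underside at a good grip point of the handle, near the centre of mass. +x points to the head: handle 22 wide, x -100 to 28; head disc diameter 62 centred at x = 55, bristle tops 29 high over it.
- tray: Long shallow stone-grey tray, fixed, to one side (left or right). Outer 230 (its x) by 108 (its y), walls 5 thick and 12 high, inner floor 4 above the counter, 220 by 98 inside. Origin: centre of its underside.
- jar: Small round white jar with a steel lid, diameter 50, height 52; one of the two things that flank the way in, 75 to 135 in front of the shelf's home point; either may be on the left. Bystander. Origin: centre of its underside.
- candle: Candle in an amber glass, diameter 50, height 46; the other thing that flanks the way in. The clear gap between jar and candle is 126 to 154. Bystander. Origin: centre of its underside.
- tumbler: Pale blue glass tumbler, diameter 68, height 90, standing at the far side. Bystander. Origin: centre of its underside.
- pusher: Flat steel cuticle pusher, about 130 long along its x, 10 wide, 6 thick, lying at the far side. Bystander. Origin: middle of its underside.
There are look-alikes about, which are no part of the job. Leave any red look-alike of the canister alone. Several things look just like the brush: the one meant starts farthest from the robot's base.

How it is judged:
By the outcome, as a careful person would: the job done as asked, in the order asked, and still so for the second after the job is handed in, with the robot touching nothing.
It also fails if it takes over 67 s, if anything falls off the work surface, if the arm or the gripper's body presses on something with over 40 N, if the wrist force passes 120 N, or if a joint passes its speed limit or range.

## Working session

There is one attempt and no reset: what is moved stays moved. The work goes in short steps, Python scripts to look and compute and a tool call to move; the robot and the scene stay as the last step left them, time stands still between calls to the robot, and variables do not carry over. Pictures are saved under pics/ and viewed, at most 10 in all, crops included, and the job is handed in when it is done.

Besides the shell and the picture viewer there is one more tool, called after ">>>" as name(argument=value, ...) on one line, values as JSON. step_arm: Moves the arm, as the interface text tells. Its arguments: {"type":"object","properties":{"plan":{"type":"array"},"fingers":{"type":"number"},"squeeze":{"type":"number"}},"required":["plan"]}

```bash
mkdir -p pics
cat > h.py <<'E'
import numpy as np, cv2
from plant import sensors, imaging, manip
def ray(c,px):
    # pixel -> origin, dir (world)
    d=np.array([(px[0]-c["cx"])/c["fx"],-(px[1]-c["cy"])/c["fy"],-1.0])
    P=np.array(c["pose"]); return P[:3,3],P[:3,:3]@d
def at(c,px,z):
    o,d=ray(c,px); return o+d*(z-o[2])/d[2]
def save(c,n): cv2.imwrite("pics/"+n,cv2.cvtColor(c["img"],cv2.COLOR_RGB2BGR))
H=dict(canister=.04,shelf=.063,brush=.016,tray=.012,jar=.052,candle=.046,tumbler=.09,pusher=.006)
E
python3 - <<'E'
from h import *
print(sensors.state())
for n in("top","scene"):
    c=imaging.capture(n); save(c,n+"0.png"); print(n,{k:v for k,v in c.items() if k!="img"})
    for t in H:
        for r in imaging.boxes_of(n,t)[:4]:
            print(t,round(r["p"],2),np.round(r["centre"],1),np.round(at(c,r["centre"],H[t]),3))
E
```

```text
{'clock': 0.0, 'joint_pos': array([ 1.06433631e+00,  3.09002015e-01,  1.63513955e+00,  1.15885657e-05,
        1.19969308e+00, -6.96879019e-02]), 'qvel': array([-0.00140411,  0.00025127, -0.00303106,  0.00147643,  0.0022473 ,
       -0.00103108]), 'effort': array([-4.08073147e-04, -4.15241647e+01, -2.76662689e+01,  6.01712736e-05,
        1.00932913e-02, -9.89073868e-06]), 'position': array([0.26401477, 0.56562427, 0.23007132]), 'orientation': array([-0.68050538, -3.06633963,  0.00337107]), 'force': array([ 0.01594512, -0.06625615, -0.51322841]), 'torque': array([ 0.03233487, -0.01366742,  0.0119189 ]), 'finger_force': 0.0, 'width': 0.08596062672713688}
top {'fx': 433.99757874850894, 'fy': 433.99757874850894, 'cx': 318.38663910016584, 'cy': 193.98747147060007, 'pose': array([[ 0.01427705,  0.99786236, -0.06377204,  0.46151318],
       [-0.99961262,  0.01272003, -0.024755  , -0.01097473],
       [-0.0238909 ,  0.06410076,  0.99765741,  1.11866203],
       [ 0.        ,  0.        ,  0.        ,  1.        ]])}
canister 0.9 [451.3 196.8] [ 0.528 -0.313  0.04 ]
canister 0.77 [443.8 260.
[... 680 characters left out ...]
 [ 0.95036565, -0.15788027,  0.26810249,  0.23139094],
       [-0.00481866,  0.85411915,  0.52005506,  0.48397969],
       [ 0.        ,  0.        ,  0.        ,  1.        ]])}
canister 0.96 [206.4 185.7] [ 0.575 -0.286  0.04 ]
canister 0.59 [244.1 165.3] [ 0.443 -0.252  0.04 ]
shelf 0.62 [281.9 244.5] [ 0.763 -0.004  0.063]
brush 0.83 [340.2 199. ] [0.498 0.035 0.016]
brush 0.64 [389.4 178.2] [0.353 0.132 0.016]
tray 0.88 [456.2 224.9] [0.521 0.306 0.012]
jar 0.63 [359.7 224.3] [0.641 0.114 0.052]
candle 0.85 [278.3 205. ] [ 0.614 -0.077  0.046]
tumbler 0.96 [435.2 275. ] [0.793 0.265 0.09 ]
tumbler 0.39 [163.1 234.7] [ 0.833 -0.201  0.09 ]
pusher 0.78 [156.7 237.5] [ 0.755 -0.3    0.006]
```

View pics.

View pics/top0.png

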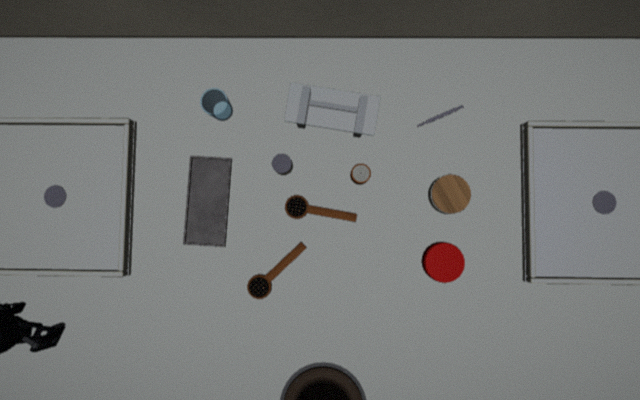

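View pics/scene0.png

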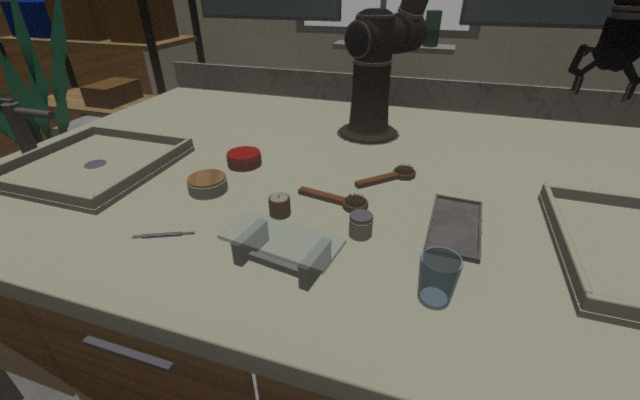

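```bash
cat >> h.py <<'E'
from scipy.optimize import minimize
def cyl(d,z0,z1,x=0):
    t=np.linspace(0,2*np.pi,40,endpoint=False); return np.array([[x+d/2*np.cos(a),d/2*np.sin(a),z] for a in t for z in(z0,z1)])
def box(x0,x1,y0,y1,z0,z1): return np.array([[x,y,z] for x in(x0,x1) for y in(y0,y1) for z in(z0,z1)])
M=dict(canister=[cyl(100,0,40)],jar=[cyl(50,0,52)],candle=[cyl(50,0,46)],tumbler=[cyl(68,0,90)],
 shelf=[box(-12,87,-113,113,53,63),box(-12,87,63,83,0,63),box(-12,87,-83,-63,0,63),box(51,61,-63,63,0,18)],
 brush=[box(-100,28,-11,11,0,16),cyl(62,0,16,55),cyl(54,16,29,55)],tray=[box(-115,115,-54,54,0,12)],pusher=[box(-65,65,-5,5,0,6)])
def proj(c,X):
    P=np.array(c["pose"]); q=(X-P[:3,3])@P[:3,:3]
    return np.c_[c["cx"]+c["fx"]*q[:,0]/-q[:,2], c["cy"]+c["fy"]*q[:,1]/q[:,2]]
def sil(c,t,p,S=4):
    im=np.zeros((400*S,640*S),np.uint8); R=np.array([[np.cos(p[2]),-np.sin(p[2])],[np.sin(p[2]),np.cos(p[2])]])
    for m in M[t]:
        X=m/1000.; X=np.c_[X[:,:2]@R.T+p[:2],X[:,2]+(p[3] if len(p)>3 else 0)]
        u=(proj(c,X)+.5)*S-.5
        cv2.fillConvexPoly(im,cv2.convexHull(np.round(u*16).astype(np.int32)),255,shift=4)
    return cv2.resize(im,(640,400),interpolation=cv2.INTER_AREA)/255.
def fit(c,t,mask,p0,z=0,yaw=True):
    m=mask.astype(float); n=3 if yaw else 2
    f=lambda v:(np.abs(sil(c,t,[v[0],v[1],v[2]*5 if yaw else 0,z])-m)).sum()/m.sum()
    v0=np.r_[p0[:2],p0[2]/5][:n]
    best=None
    for k in(1,.4):
        s=np.vstack([v0]+[v0+.03*k*e for e in np.eye(n)])
        r=minimize(f,v0,method="Nelder-Mead",options=dict(initial_simplex=s,xatol=1e-4,fatol=1e-4,maxiter=150)); v0=r.x
    return np.round(np.r_[v0[:2],v0[2]*5 if yaw else 0],4),round(r.fun,3)
E
python3 - <<'E'
from h import *
g=dict(canister=(.53,-.313,0),jar=(.62,.11,0),candle=(.59,-.085,0),tumbler=(.74,.26,0),shelf=(.74,-.01,-.1),brush=(.48,.01,1.7),tray=(.511,.3,1.5),pusher=(.744,-.293,-.6))
for n in("top","scene"):
    c=imaging.capture(n)
    for t in g:
        rs=imaging.trace(n,t)
        if not rs: print(n,t,"none");continue
        tgt=proj(c,np.array([[*g[t][:2],.02]]))[0]
        r=min(rs,key=lambda r:np.hypot(*(np.array(r["centre"])-tgt)))
        print(n,t,round(r["p"],2),r["mask"].sum(),*fit(c,t,r["mask"],g[t],yaw=t in("shelf","brush","tray","pusher")))
E
```

```text
top canister 0.63 1371 [ 0.5369 -0.3112  0.    ] 0.051
top jar 0.57 341 [0.6081 0.1088 0.    ] 0.109
top candle 0.76 341 [ 0.585  -0.0883  0.    ] 0.068
top tumbler 0.67 776 [0.7509 0.2738 0.    ] 0.196
top shelf 0.97 3795 [ 0.7059 -0.0088 -0.1566] 0.031
top brush 0.71 853 [0.4915 0.0173 1.4093] 0.085
top tray 0.94 3888 [0.5134 0.3035 3.092 ] 0.026
top pusher 0.64 203 [ 0.7415 -0.2955 -1.138 ] 0.195
scene canister 0.7 1020 [ 0.5306 -0.317   0.    ] 0.083
scene jar 0.93 684 [0.6057 0.1081 0.    ] 0.072
scene candle 0.74 577 [ 0.5819 -0.0912  0.    ] 0.061
scene tumbler 0.81 2198 [0.7424 0.2708 0.    ] 0.192
scene shelf 0.58 5419 [ 0.7047 -0.0109 -0.1647] 0.037
scene brush 0.56 743 [0.4885 0.0169 1.3716] 0.31
scene tray 0.59 2936 [0.4525 0.2601 1.1695] 0.941
scene pusher 0.69 266 [ 0.7389 -0.2976 -1.1517] 0.249
```

```bash
cat >> h.py <<'E'
from scipy.spatial.transform import Rotation as Rr
def go(x,y,z,th,s=None):
    s=s or sensors.state(); R=Rr.from_rotvec(s["orientation"]); A=R.as_matrix()
    c0=np.arctan2(A[1,1],A[0,1]); T=np.array([[np.sin(th)*-1,np.cos(th),0],[np.cos(th),np.sin(th),0],[0,0,-1]]).T
    rel=(R.inv()*Rr.from_matrix(T)).as_rotvec()
    d=np.array([x,y,z])-s["position"]
    print("t %.2f pos"%s["clock"],np.round(s["position"],4),"th %.3f"%c0,"w",round(s["width"],4))
    print(" shift now",np.round(A.T@d*1000,1)," turn",np.round(rel,3)," shift after turn",np.round(T.T@d*1000,1))
E
python3 - <<'E'
from h import *
c=imaging.capture("top"); im=c["img"].astype(int)
hsv=cv2.cvtColor(c["img"],cv2.COLOR_RGB2HSV)
def rect(m):
    n,l,st,ce=cv2.connectedComponentsWithStats(m.astype(np.uint8))
    return [(l==i) for i in range(1,n) if st[i,4]>150]
r=imaging.trace("top","brush")
for q in r[:3]:
    m=q["mask"]; print(round(q["p"],2),q["centre"],m.sum())
    ys,xs=np.nonzero(m); pts=np.array([at(c,(a,b),.016)[:2] for a,b in zip(xs,ys)])
    i=[pts[:,0].argmin(),pts[:,0].argmax(),pts[:,1].argmin(),pts[:,1].argmax()]; print(np.round(pts[i],3).tolist())
    print(fit(c,"brush",m,(*pts.mean(0),1.41 if pts[:,0].mean()>.42 else 2.4)))
go(.49,.017,.12,1.405-np.pi/2)
E
```

```text
0.98 [269.8, 275.0] 949
[[0.268, 0.165], [0.407, 0.056], [0.395, 0.051], [0.305, 0.193]]
(array([0.336 , 0.1242, 2.3379]), np.float64(0.11))
0.88 [304.2, 211.3] 851
[[0.467, -0.067], [0.529, 0.058], [0.475, -0.08], [0.505, 0.101]]
(array([0.4922, 0.017 , 1.3977]), np.float64(0.105))
t 1.90 pos [0.2644 0.5663 0.2313] th 1.134 w 0.0854
 shift now [-436.8 -402.3  111.3]  turn [0.  0.  1.3]  shift after turn [-504.6  313.2  111.3]
```

>>> step_arm(plan=[{"az": 0.118},{"az": 0.118},{"az": 0.118},{"az": 0.118},{"az": 0.118},{"az": 0.118},{"az": 0.118},{"az": 0.118},{"az": 0.118},{"az": 0.118},{"az": 0.12}], fingers=1, squeeze=40)

```text
invalid input
```

>>> step_arm(plan=[{"dx": -20,"dy": 12,"dz": 4},{"dx": -30,"dy": 19,"dz": 6},{"dx": -30,"dy": 19,"dz": 6},{"dx": -30,"dy": 19,"dz": 6},{"dx": -30,"dy": 19,"dz": 6},{"dx": -30,"dy": 19,"dz": 6},{"dx": -30,"dy": 19,"dz": 6},{"dx": -30,"dy": 19,"dz": 6},{"dx": -30,"dy": 19,"dz": 6},{"dx": -30,"dy": 19,"dz": 6},{"dx": -30,"dy": 19,"dz": 6},{"dx": -30,"dy": 19,"dz": 6},{"dx": -30,"dy": 19,"dz": 6},{"dx": -30,"dy": 19,"dz": 6},{"dx": -30,"dy": 18,"dz": 6},{"dx": -30,"dy": 18,"dz": 6},{"dx": -20,"dy": 12,"dz": 6},{"dx": -14,"dy": 6,"dz": 6},{},{}], fingers=0.75)

```text
invalid input
```

Run:
```python
from h import *
go(.491,.017,.004,1.40-np.pi/2)
```

```text
t 1.90 pos [0.2644 0.5663 0.2313] th 1.134 w 0.0854
 shift now [-437.7 -401.9  227.3]  turn [0.    0.    1.305]  shift after turn [-502.8  316.7  227.3]
```

>>> step_arm(plan=[{"dx": 0,"dy": 0,"dz": 0,"ax": 0,"ay": 0,"az": 0.118},{"dx": 0,"dy": 0,"dz": 0,"ax": 0,"ay": 0,"az": 0.118},{"dx": 0,"dy": 0,"dz": 0,"ax": 0,"ay": 0,"az": 0.118},{"dx": 0,"dy": 0,"dz": 0,"ax": 0,"ay": 0,"az": 0.118},{"dx": 0,"dy": 0,"dz": 0,"ax": 0,"ay": 0,"az": 0.118},{"dx": 0,"dy": 0,"dz": 0,"ax": 0,"ay": 0,"az": 0.118},{"dx": 0,"dy": 0,"dz": 0,"ax": 0,"ay": 0,"az": 0.118},{"dx": 0,"dy": 0,"dz": 0,"ax": 0,"ay": 0,"az": 0.118},{"dx": 0,"dy": 0,"dz": 0,"ax": 0,"ay": 0,"az": 0.118},{"dx": 0,"dy": 0,"dz": 0,"ax": 0,"ay": 0,"az": 0.118},{"dx": 0,"dy": 0,"dz": 0,"ax": 0,"ay": 0,"az": 0.124}], fingers=0.75, squeeze=40)

```text
clock: 2.82
position: [0.2644, 0.5663, 0.2313]
orientation: [2.408, 2.018, 0.0]
force: [0.4, -0.3, -0.5]
width: 0.064
finger_force: 0.0
```

>>> step_arm(plan=[{"dx": -20,"dy": 12,"dz": 4,"ax": 0,"ay": 0,"az": 0},{"dx": -30,"dy": 19,"dz": 7,"ax": 0,"ay": 0,"az": 0},{"dx": -30,"dy": 19,"dz": 7,"ax": 0,"ay": 0,"az": 0},{"dx": -30,"dy": 19,"dz": 7,"ax": 0,"ay": 0,"az": 0},{"dx": -30,"dy": 19,"dz": 7,"ax": 0,"ay": 0,"az": 0},{"dx": -30,"dy": 19,"dz": 7,"ax": 0,"ay": 0,"az": 0},{"dx": -30,"dy": 19,"dz": 7,"ax": 0,"ay": 0,"az": 0},{"dx": -30,"dy": 19,"dz": 7,"ax": 0,"ay": 0,"az": 0},{"dx": -30,"dy": 19,"dz": 7,"ax": 0,"ay": 0,"az": 0},{"dx": -30,"dy": 19,"dz": 7,"ax": 0,"ay": 0,"az": 0},{"dx": -30,"dy": 19,"dz": 7,"ax": 0,"ay": 0,"az": 0},{"dx": -30,"dy": 19,"dz": 7,"ax": 0,"ay": 0,"az": 0},{"dx": -30,"dy": 19,"dz": 7,"ax": 0,"ay": 0,"az": 0},{"dx": -30,"dy": 19,"dz": 7,"ax": 0,"ay": 0,"az": 0},{"dx": -30,"dy": 19,"dz": 7,"ax": 0,"ay": 0,"az": 0},{"dx": -30,"dy": 19,"dz": 7,"ax": 0,"ay": 0,"az": 0},{"dx": -20,"dy": 12,"dz": 2,"ax": 0,"ay": 0,"az": 0},{"dx": -13,"dy": 8,"dz": 0,"ax": 0,"ay": 0,"az": 0},{"dx": 0,"dy": 0,"dz": 0,"ax": 0,"ay": 0,"az": 0},{"dx": 0,"dy": 0,"dz": 0,"ax": 0,"ay": 0,"az": 0}])

```text
clock: 4.48
position: [0.492, 0.0164, 0.1203]
orientation: [-2.404, -2.022, -0.0]
force: [-0.6, 0.7, -0.0]
width: 0.0635
finger_force: 0.0
```

Run:
```python
from h import *
go(.491,.017,.004,1.40-np.pi/2)
```

```text
t 4.48 pos [0.492  0.0164 0.1203] th -0.172 w 0.0635
 shift now [  0.4  -1.1 116.3]  turn [-0.    -0.    -0.001]  shift after turn [  0.5  -1.1 116.3]
```

>>> step_arm(plan=[{"dx": 0,"dy": -1,"dz": 20,"ax": 0,"ay": 0,"az": 0},{"dx": 0,"dy": 0,"dz": 25,"ax": 0,"ay": 0,"az": 0},{"dx": 0,"dy": 0,"dz": 25,"ax": 0,"ay": 0,"az": 0},{"dx": 0,"dy": 0,"dz": 20,"ax": 0,"ay": 0,"az": 0},{"dx": 0,"dy": 0,"dz": 15,"ax": 0,"ay": 0,"az": 0},{"dx": 0,"dy": 0,"dz": 7,"ax": 0,"ay": 0,"az": 0},{"dx": 0,"dy": 0,"dz": 4,"ax": 0,"ay": 0,"az": 0},{"dx": 0,"dy": 0,"dz": 0,"ax": 0,"ay": 0,"az": 0},{"dx": 0,"dy": 0,"dz": 0,"ax": 0,"ay": 0,"az": 0}])

```text
clock: 5.23
position: [0.4914, 0.0175, 0.005]
orientation: [2.401, 2.025, 0.001]
force: [-0.7, -1.2, -0.1]
width: 0.0641
finger_force: 0.0
```

>>> step_arm(plan=[{"dx": 0,"dy": 0,"dz": 0,"ax": 0,"ay": 0,"az": 0},{"dx": 0,"dy": 0,"dz": 0,"ax": 0,"ay": 0,"az": 0},{"dx": 0,"dy": 0,"dz": 0,"ax": 0,"ay": 0,"az": 0},{"dx": 0,"dy": 0,"dz": 0,"ax": 0,"ay": 0,"az": 0},{"dx": 0,"dy": 0,"dz": 0,"ax": 0,"ay": 0,"az": 0},{"dx": 0,"dy": 0,"dz": 0,"ax": 0,"ay": 0,"az": 0},{"dx": 0,"dy": 0,"dz": 0,"ax": 0,"ay": 0,"az": 0},{"dx": 0,"dy": 0,"dz": 0,"ax": 0,"ay": 0,"az": 0}], fingers=0, squeeze=50)

```text
clock: 5.9
position: [0.4918, 0.017, 0.0052]
orientation: [2.401, 2.024, 0.002]
force: [-0.1, 0.4, 6.7]
width: 0.0204
finger_force: 51.0
```

>>> step_arm(plan=[{"dx": 0,"dy": 0,"dz": -10,"ax": 0,"ay": 0,"az": 0},{"dx": 0,"dy": 0,"dz": -20,"ax": 0,"ay": 0,"az": 0},{"dx": 0,"dy": 0,"dz": -25,"ax": 0,"ay": 0,"az": 0},{"dx": 0,"dy": 0,"dz": -25,"ax": 0,"ay": 0,"az": 0},{"dx": 0,"dy": 0,"dz": -20,"ax": 0,"ay": 0,"az": 0},{"dx": 0,"dy": 0,"dz": 0,"ax": 0,"ay": 0,"az": -0.07},{"dx": 0,"dy": 0,"dz": 0,"ax": 0,"ay": 0,"az": -0.12},{"dx": 0,"dy": 0,"dz": 0,"ax": 0,"ay": 0,"az": -0.12},{"dx": 0,"dy": 0,"dz": 0,"ax": 0,"ay": 0,"az": -0.12},{"dx": 0,"dy": 0,"dz": 0,"ax": 0,"ay": 0,"az": -0.12},{"dx": 0,"dy": 0,"dz": 0,"ax": 0,"ay": 0,"az": -0.12},{"dx": 0,"dy": 0,"dz": 0,"ax": 0,"ay": 0,"az": -0.12},{"dx": 0,"dy": 0,"dz": 0,"ax": 0,"ay": 0,"az": -0.12},{"dx": 0,"dy": 0,"dz": 0,"ax": 0,"ay": 0,"az": -0.12},{"dx": 0,"dy": 0,"dz": 0,"ax": 0,"ay": 0,"az": -0.12},{"dx": 0,"dy": 0,"dz": 0,"ax": 0,"ay": 0,"az": -0.12},{"dx": 0,"dy": 0,"dz": 0,"ax": 0,"ay": 0,"az": -0.12},{"dx": 0,"dy": 0,"dz": 0,"ax": 0,"ay": 0,"az": -0.12},{"dx": 0,"dy": 0,"dz": 0,"ax": 0,"ay": 0,"az": -0.12},{"dx": 0,"dy": 0,"dz": 0,"ax": 0,"ay": 0,"az": -0.06}])

```text
clock: 7.57
position: [0.4901, 0.0171, 0.1043]
orientation: [-0.072, -3.14, -0.0]
force: [1.0, -0.1, -0.9]
width: 0.0207
finger_force: 50.2
```

Run:
```python
from h import *
go(.506,.304,.06,1.52)
c=imaging.capture("scene")
for r in imaging.trace("scene","tray")[:3]: print(r["p"],r["centre"],r["mask"].sum(), *fit(c,"tray",r["mask"],(.513,.303,3.09)))
c=imaging.capture("top"); save(c,"top1.png")
```

```text
t 7.57 pos [0.4901 0.0171 0.1043] th 1.525 w 0.0207
 shift now [ -2.8 287.3  44.3]  turn [-0.    -0.001  0.005]  shift after turn [ -1.3 287.4  44.3]
0.78 [456.3, 225.1] 2924 [0.5097 0.3029 3.0903] 0.112
```

View pics/top1.png

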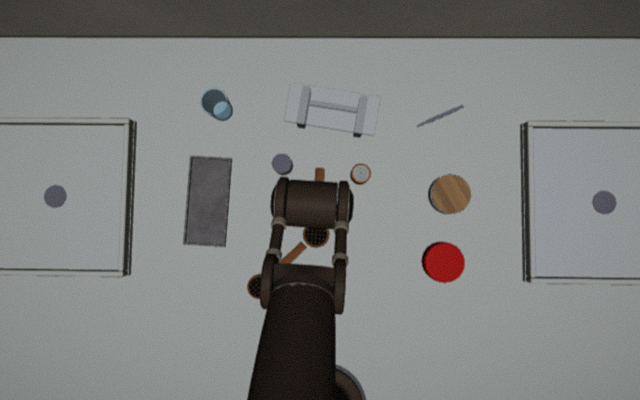

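The top view shows the held brush with its head towards the robot (316,236) and its handle tip at (320,175), well clear of jar and candle. I'll carry it over to the tray.

>>> step_arm(plan=[{"dx": 0,"dy": 15,"dz": 0,"ax": 0,"ay": 0,"az": 0},{"dx": 0,"dy": 30,"dz": 0,"ax": 0,"ay": 0,"az": 0},{"dx": 0,"dy": 35,"dz": 0,"ax": 0,"ay": 0,"az": 0},{"dx": 0,"dy": 35,"dz": 0,"ax": 0,"ay": 0,"az": 0},{"dx": -2,"dy": 35,"dz": 0,"ax": 0,"ay": 0,"az": 0},{"dx": 0,"dy": 35,"dz": 0,"ax": 0,"ay": 0,"az": 0},{"dx": 0,"dy": 35,"dz": 0,"ax": 0,"ay": 0,"az": 0},{"dx": 0,"dy": 35,"dz": 0,"ax": 0,"ay": 0,"az": 0},{"dx": 0,"dy": 22,"dz": 0,"ax": 0,"ay": 0,"az": 0},{"dx": 0,"dy": 10,"dz": 0,"ax": 0,"ay": 0,"az": 0},{"dx": 0,"dy": 0,"dz": 15,"ax": 0,"ay": 0,"az": 0},{"dx": 0,"dy": 0,"dz": 25,"ax": 0,"ay": 0,"az": 0},{"dx": 0,"dy": 0,"dz": 20,"ax": 0,"ay": 0,"az": 0},{"dx": 0,"dy": 0,"dz": 10,"ax": 0,"ay": 0,"az": 0},{"dx": 0,"dy": 0,"dz": 0,"ax": 0,"ay": 0,"az": 0},{"dx": 0,"dy": 0,"dz": 0,"ax": 0,"ay": 0,"az": 0}])

```text
clock: 9.05
position: [0.507, 0.3028, 0.0339]
orientation: [-0.082, -3.139, 0.002]
force: [0.9, 0.5, -0.8]
width: 0.0206
finger_force: 50.1
```

Run:
```python
from h import *
go(.505,.304,.009,1.52)
c=imaging.capture("scene"); save(c,"s2.png"); cv2.imwrite("pics/s2c.png",cv2.resize(cv2.imread("pics/s2.png")[120:300,340:580],None,fx=3,fy=3))
```

```text
t 9.05 pos [0.507  0.3028 0.0339] th 1.519 w 0.0206
 shift now [ 2.   1.2 24.9]  turn [-0.001 -0.001 -0.001]  shift after turn [ 2.   1.1 24.9]
```

View pics/s2c.png

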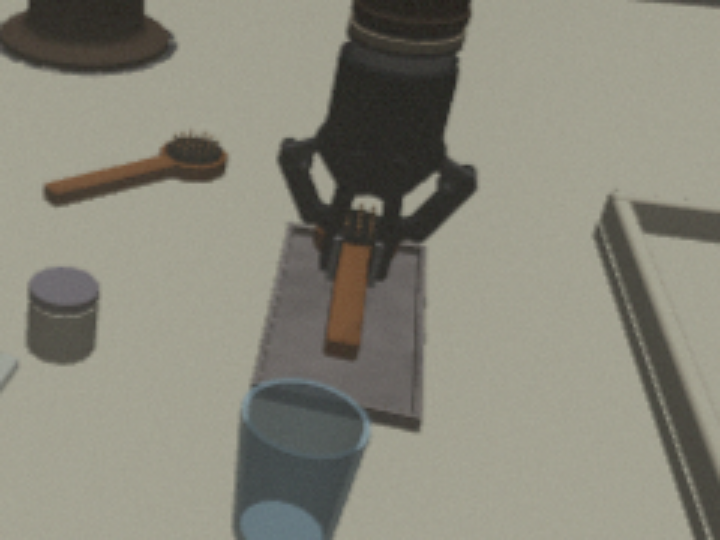

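The brush hangs centred over the tray (handle tip at crop 343,350, walls either side). Lowering now, then releasing.

>>> step_arm(plan=[{"dx": 2,"dy": 1,"dz": 8,"ax": 0,"ay": 0,"az": 0},{"dx": 0,"dy": 0,"dz": 6,"ax": 0,"ay": 0,"az": 0},{"dx": 0,"dy": 0,"dz": 4,"ax": 0,"ay": 0,"az": 0},{"dx": 0,"dy": 0,"dz": 3,"ax": 0,"ay": 0,"az": 0},{"dx": 0,"dy": 0,"dz": 2,"ax": 0,"ay": 0,"az": 0},{"dx": 0,"dy": 0,"dz": 1,"ax": 0,"ay": 0,"az": 0},{"dx": 0,"dy": 0,"dz": 0.5,"ax": 0,"ay": 0,"az": 0},{"dx": 0,"dy": 0,"dz": 0,"ax": 0,"ay": 0,"az": 0},{"dx": 0,"dy": 0,"dz": 0,"ax": 0,"ay": 0,"az": 0}])

```text
clock: 9.85
position: [0.5056, 0.3048, 0.0099]
orientation: [0.08, 3.14, 0.0]
force: [-0.4, -0.3, -1.9]
width: 0.0204
finger_force: 50.2
```

>>> step_arm(plan=[{"dx": 0,"dy": 0,"dz": 1,"ax": 0,"ay": 0,"az": 0},{"dx": 0,"dy": 0,"dz": 0,"ax": 0,"ay": 0,"az": 0},{"dx": 0,"dy": 0,"dz": 0,"ax": 0,"ay": 0,"az": 0}])

```text
clock: 10.1
position: [0.5058, 0.3049, 0.0093]
orientation: [0.08, 3.14, 0.001]
force: [-1.4, -0.8, 2.3]
width: 0.0205
finger_force: 50.5
```

Touching lightly; release and rise.

>>> step_arm(plan=[{"dx": 0,"dy": 0,"dz": 0,"ax": 0,"ay": 0,"az": 0},{"dx": 0,"dy": 0,"dz": 0,"ax": 0,"ay": 0,"az": 0},{"dx": 0,"dy": 0,"dz": 0,"ax": 0,"ay": 0,"az": 0},{"dx": 0,"dy": 0,"dz": 0,"ax": 0,"ay": 0,"az": 0},{"dx": 0,"dy": 0,"dz": 0,"ax": 0,"ay": 0,"az": 0},{"dx": 0,"dy": 0,"dz": -8,"ax": 0,"ay": 0,"az": 0},{"dx": 0,"dy": 0,"dz": -16,"ax": 0,"ay": 0,"az": 0},{"dx": 0,"dy": 0,"dz": -25,"ax": 0,"ay": 0,"az": 0},{"dx": 0,"dy": 0,"dz": -30,"ax": 0,"ay": 0,"az": 0},{"dx": 0,"dy": 0,"dz": -30,"ax": 0,"ay": 0,"az": 0},{"dx": 0,"dy": 0,"dz": -25,"ax": 0,"ay": 0,"az": 0},{"dx": 0,"dy": 0,"dz": 0,"ax": 0,"ay": 0,"az": 0}], fingers=0.5)

```text
clock: 11.1
position: [0.5097, 0.307, 0.1501]
orientation: [0.079, 3.129, 0.009]
force: [1.1, -0.0, 0.8]
width: 0.0427
finger_force: 0.0
```

Run:
```python
from h import *
# canister push start: TCP behind canister, travel heading 100 deg + path
S=np.array([.7053,-.0095]);yaw=-.16
for s in(-.25,-.22,-.11,0): print(s,np.round(S+s*np.array([np.cos(yaw),np.sin(yaw)]),3))
go(.545,-.42,.13,0.18)
```

```text
-0.25 [0.458 0.03 ]
-0.22 [0.488 0.026]
-0.11 [0.597 0.008]
0 [ 0.705 -0.01 ]
t 11.10 pos [0.5097 0.307  0.1501] th 1.520 w 0.0427
 shift now [ -71.9 -724.4   16.3]  turn [0.013 0.005 1.34 ]  shift after turn [-721.6  -95.4   20.1]
```

>>> step_arm(plan=[{"dx": 0,"dy": 0,"dz": 0,"ax": 0,"ay": 0,"az": 0.06},{"dx": 0,"dy": 0,"dz": 0,"ax": 0,"ay": 0,"az": 0.12},{"dx": 0,"dy": 0,"dz": 0,"ax": 0,"ay": 0,"az": 0.12},{"dx": 0,"dy": 0,"dz": 0,"ax": 0,"ay": 0,"az": 0.12},{"dx": 0,"dy": 0,"dz": 0,"ax": 0,"ay": 0,"az": 0.12},{"dx": 0,"dy": 0,"dz": 0,"ax": 0,"ay": 0,"az": 0.12},{"dx": 0,"dy": 0,"dz": 0,"ax": 0,"ay": 0,"az": 0.12},{"dx": 0,"dy": 0,"dz": 0,"ax": 0,"ay": 0,"az": 0.12},{"dx": 0,"dy": 0,"dz": 0,"ax": 0,"ay": 0,"az": 0.12},{"dx": 0,"dy": 0,"dz": 0,"ax": 0,"ay": 0,"az": 0.12},{"dx": 0,"dy": 0,"dz": 0,"ax": 0,"ay": 0,"az": 0.045},{"dx": 0,"dy": 0,"dz": 0,"ax": 0,"ay": 0,"az": 0},{"dx": 0,"dy": 0,"dz": 0,"ax": 0,"ay": 0,"az": 0}], fingers=0.8)

```text
clock: 12.18
position: [0.505, 0.3045, 0.1424]
orientation: [-1.818, -2.562, 0.001]
force: [0.8, -0.6, -0.8]
width: 0.0685
finger_force: 0.0
```

Run:
```python
from h import *
go(.556,-.384,.11,.335)
c=imaging.capture("top")
for t,n in(("canister",2),("jar",1),("candle",1)):
  for r in imaging.trace("top",t)[:n]: print(t,r["p"],*fit(c,t,r["mask"],at(c,r["centre"],.02),yaw=False))
```

```text
t 12.18 pos [0.505  0.3045 0.1424] th 0.336 w 0.0685
 shift now [-666.8 -179.2   32.6]  turn [-0.001  0.     0.001]  shift after turn [-667.  -178.2   32.4]
canister 0.96 [ 0.5375 -0.3106  0.    ] 0.054
canister 0.94 [ 0.3683 -0.2948  0.    ] 0.055
jar 0.71 [0.6067 0.1085 0.    ] 0.06
```

>>> step_arm(plan=[{"dx": -15,"dy": -4,"dz": 0,"ax": 0,"ay": 0,"az": 0},{"dx": -30,"dy": -8,"dz": 0,"ax": 0,"ay": 0,"az": 0},{"dx": -36,"dy": -10,"dz": 0,"ax": 0,"ay": 0,"az": 0},{"dx": -36,"dy": -10,"dz": 0,"ax": 0,"ay": 0,"az": 0},{"dx": -36,"dy": -10,"dz": 0,"ax": 0,"ay": 0,"az": 0},{"dx": -36,"dy": -10,"dz": 0,"ax": 0,"ay": 0,"az": 0},{"dx": -36,"dy": -10,"dz": 0,"ax": 0,"ay": 0,"az": 0},{"dx": -36,"dy": -10,"dz": 0,"ax": 0,"ay": 0,"az": 0},{"dx": -36,"dy": -10,"dz": 0,"ax": 0,"ay": 0,"az": 0},{"dx": -36,"dy": -10,"dz": 0,"ax": 0,"ay": 0,"az": 0},{"dx": -36,"dy": -10,"dz": 0,"ax": 0,"ay": 0,"az": 0},{"dx": -36,"dy": -10,"dz": 0,"ax": 0,"ay": 0,"az": 0},{"dx": -36,"dy": -10,"dz": 0,"ax": 0,"ay": 0,"az": 0},{"dx": -36,"dy": -10,"dz": 0,"ax": 0,"ay": 0,"az": 0},{"dx": -36,"dy": -10,"dz": 0,"ax": 0,"ay": 0,"az": 0},{"dx": -36,"dy": -10,"dz": 0,"ax": 0,"ay": 0,"az": 0},{"dx": -36,"dy": -9,"dz": 0,"ax": 0,"ay": 0,"az": 0},{"dx": -36,"dy": -9,"dz": 0,"ax": 0,"ay": 0,"az": 0},{"dx": -30,"dy": -6,"dz": 0,"ax": 0,"ay": 0,"az": 0},{"dx": -16,"dy": -2,"dz": 0,"ax": 0,"ay": 0,"az": 0}])

```text
clock: 14.05
position: [0.5555, -0.3887, 0.143]
orientation: [1.822, 2.557, -0.003]
force: [-0.1, 0.4, -0.4]
width: 0.0688
finger_force: 0.0
```

Run:
```python
from h import *
go(.559,-.384,.012,.335)
```

```text
t 14.05 pos [ 0.5555 -0.3887  0.143 ] th 0.332 w 0.0688
 shift now [  3.6   4.9 131. ]  turn [-0.     0.003 -0.003]  shift after turn [  3.3   4.8 131. ]
```

>>> step_arm(plan=[{"dx": 0,"dy": 6,"dz": 15,"ax": 0,"ay": 0,"az": 0},{"dx": 0,"dy": 0,"dz": 28,"ax": 0,"ay": 0,"az": 0},{"dx": 0,"dy": 0,"dz": 30,"ax": 0,"ay": 0,"az": 0},{"dx": 0,"dy": 0,"dz": 28,"ax": 0,"ay": 0,"az": 0},{"dx": 0,"dy": 0,"dz": 18,"ax": 0,"ay": 0,"az": 0},{"dx": 0,"dy": 0,"dz": 9,"ax": 0,"ay": 0,"az": 0},{"dx": 0,"dy": 0,"dz": 3,"ax": 0,"ay": 0,"az": 0},{"dx": 5,"dy": 0,"dz": 0,"ax": 0,"ay": 0,"az": 0},{"dx": 8,"dy": 0,"dz": 0,"ax": 0,"ay": 0,"az": 0},{"dx": 8,"dy": 0,"dz": 0,"ax": 0,"ay": 0,"az": 0},{"dx": 8,"dy": 0,"dz": 0,"ax": 0,"ay": 0,"az": 0},{"dx": 8,"dy": 0,"dz": 0,"ax": 0,"ay": 0,"az": 0},{"dx": 8,"dy": 0,"dz": 0,"ax": 0,"ay": 0,"az": 0},{"dx": 5,"dy": 0,"dz": 0,"ax": 0,"ay": 0,"az": 0},{"dx": 0,"dy": 0,"dz": 0,"ax": 0,"ay": 0,"az": 0}])

```text
clock: 15.3
position: [0.5467, -0.3342, 0.0131]
orientation: [1.818, 2.559, 0.0]
force: [1.2, -1.3, 2.7]
width: 0.0679
finger_force: 1.4
```

Run:
```python
from h import *
c=imaging.capture("scene"); save(c,"s3.png"); cv2.imwrite("pics/s3c.png",cv2.resize(cv2.imread("pics/s3.png")[90:260,130:370],None,fx=3,fy=3))
go(.5,-.2,.012,.335)
for n in("scene","top"):
  if n=="top": c=imaging.capture("top")
  for r in imaging.trace(n,"canister")[:2]: print(n,round(r["p"],2),*fit(c,"canister",r["mask"],at(c,r["centre"],.02),yaw=False))
```

```text
t 15.35 pos [ 0.5466 -0.3343  0.0129] th 0.335 w 0.0681
 shift now [1.421e+02 1.000e-01 7.000e-01]  turn [ 0.002  0.001 -0.   ]  shift after turn [1.421e+02 1.000e-01 9.000e-01]
scene 0.91 [ 0.529  -0.2923  0.    ] 0.065
scene 0.63 [ 0.3618 -0.3003  0.    ] 0.093
top 0.94 [ 0.3696 -0.2902  0.    ] 0.466
top 0.82 [ 0.5327 -0.2891  0.    ] 0.071
```

View pics/s3c.png

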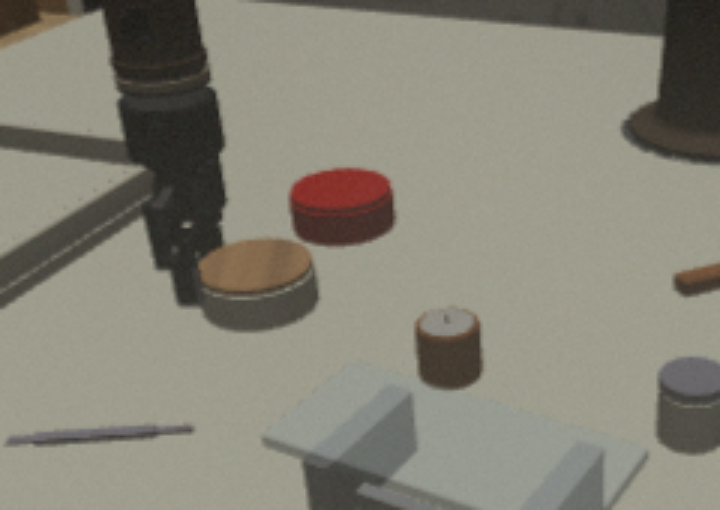

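The crop shows both fingers cradling the wooden canister (crop 258,285), with red and candle clear. Pushing the straight leg.

>>> step_arm(plan=[{"dx": 4,"dy": 1.3,"dz": 0,"ax": 0,"ay": 0,"az": -0.027},{"dx": 8,"dy": 0,"dz": 0,"ax": 0,"ay": 0,"az": 0},{"dx": 11,"dy": 0,"dz": 0,"ax": 0,"ay": 0,"az": 0},{"dx": 11,"dy": 0,"dz": 0,"ax": 0,"ay": 0,"az": 0},{"dx": 11,"dy": 0,"dz": 0,"ax": 0,"ay": 0,"az": 0},{"dx": 11,"dy": 0,"dz": 0,"ax": 0,"ay": 0,"az": 0},{"dx": 11,"dy": 0,"dz": 0,"ax": 0,"ay": 0,"az": 0},{"dx": 11,"dy": 0,"dz": 0,"ax": 0,"ay": 0,"az": 0},{"dx": 11,"dy": 0,"dz": 0,"ax": 0,"ay": 0,"az": 0},{"dx": 11,"dy": 0,"dz": 0,"ax": 0,"ay": 0,"az": 0},{"dx": 11,"dy": 0,"dz": 0,"ax": 0,"ay": 0,"az": 0},{"dx": 11,"dy": 0,"dz": 0,"ax": 0,"ay": 0,"az": 0},{"dx": 11,"dy": 0,"dz": 0,"ax": 0,"ay": 0,"az": 0},{"dx": 11,"dy": 0,"dz": 0,"ax": 0,"ay": 0,"az": 0},{"dx": 11,"dy": 0,"dz": 0,"ax": 0,"ay": 0,"az": 0},{"dx": 11,"dy": 0,"dz": 0,"ax": 0,"ay": 0,"az": 0},{"dx": 9,"dy": 0,"dz": 0,"ax": 0,"ay": 0,"az": 0},{"dx": 6,"dy": 0,"dz": 0,"ax": 0,"ay": 0,"az": 0},{"dx": 3,"dy": 0,"dz": 0,"ax": 0,"ay": 0,"az": 0},{"dx": 0,"dy": 0,"dz": 0,"ax": 0,"ay": 0,"az": 0}])

```text
clock: 17.17
position: [0.4812, -0.1608, 0.0117]
orientation: [-1.784, -2.584, -0.0]
force: [1.6, -1.1, 1.9]
width: 0.0683
finger_force: 1.6
```

```bash
cat >> h.py <<'E'
def chk():
  go(.5,-.2,.012,0)
  for n in("scene","top"):
    c=imaging.capture(n)
    for r in imaging.trace(n,"canister")[:3]: print(n,round(r["p"],2),*fit(c,"canister",r["mask"],at(c,r["centre"],.02),yaw=False))
E
python3 -c "from h import *;chk()"
```

```text
t 17.17 pos [ 0.4812 -0.1608  0.0117] th 0.363 w 0.0683
 shift now [-43.3   3.7  -0.4]  turn [-0.001 -0.001  0.363]  shift after turn [-39.2  18.8  -0.3]
scene 0.8 [ 0.3626 -0.3029  0.    ] 0.21
scene 0.69 [ 0.454  -0.1161  0.    ] 0.246
top 0.93 [ 0.4666 -0.1149  0.    ] 0.845
top 0.6 [ 0.3691 -0.2954  0.    ] 1.045
```

>>> step_arm(plan=[{"dx": 10.5,"dy": -4.9,"dz": 0,"ax": 0,"ay": 0,"az": 0.105},{"dx": 10.5,"dy": -4.9,"dz": 0,"ax": 0,"ay": 0,"az": 0.105},{"dx": 10.5,"dy": -4.9,"dz": 0,"ax": 0,"ay": 0,"az": 0.105},{"dx": 10.5,"dy": -4.9,"dz": 0,"ax": 0,"ay": 0,"az": 0.105},{"dx": 10.5,"dy": -4.9,"dz": 0,"ax": 0,"ay": 0,"az": 0.105},{"dx": 10.5,"dy": -4.9,"dz": 0,"ax": 0,"ay": 0,"az": 0.105},{"dx": 10.5,"dy": -4.9,"dz": 0,"ax": 0,"ay": 0,"az": 0.105},{"dx": 10.5,"dy": -4.9,"dz": 0,"ax": 0,"ay": 0,"az": 0.105},{"dx": 10.5,"dy": -4.9,"dz": 0,"ax": 0,"ay": 0,"az": 0.105},{"dx": 10.5,"dy": -4.9,"dz": 0,"ax": 0,"ay": 0,"az": 0.105},{"dx": 0,"dy": 0,"dz": 0,"ax": 0,"ay": 0,"az": 0}])

```text
clock: 18.28
position: [0.4437, -0.0556, 0.0108]
orientation: [-2.838, -1.338, 0.007]
force: [-1.1, -1.0, 0.8]
width: 0.0687
finger_force: 0.3
```

Run:
```python
from h import *
chk(); s=sensors.state(); A=Rr.from_rotvec(s["orientation"]).as_matrix(); print("pred",s["position"]+.047*A[:,0])
c=imaging.capture("scene"); save(c,"s4.png"); cv2.imwrite("pics/s4c.png",cv2.resize(cv2.imread("pics/s4.png")[90:280,180:420],None,fx=3,fy=3))
```

```text
t 18.28 pos [ 0.4437 -0.0556  0.0108] th -0.689 w 0.0687
 shift now [-75.6 135.3  -1.8]  turn [-0.006  0.001 -0.689]  shift after turn [-144.4   56.3   -1.2]
scene 0.69 [ 0.3657 -0.2996  0.    ] 0.09
scene 0.67 [0.7234 0.025  0.    ] 0.61
scene 0.63 [ 0.4722 -0.0198  0.    ] 0.062
top 0.91 [ 0.3685 -0.2948  0.    ] 0.05
top 0.69 [ 0.5743 -0.0691  0.    ] 2.426
top 0.58 [ 0.481  -0.0161  0.    ] 2.217
pred [ 0.47410567 -0.02031225  0.0107143 ]
```

View pics/s4c.png

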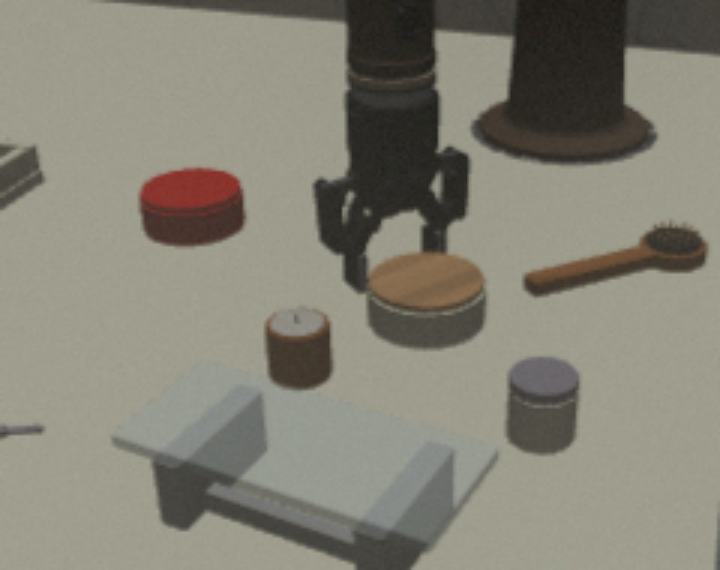

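Canister sits snug in the fingers at (crop 427,300); candle, jar and look-alike brush are all clear. Finishing the arc onto the corridor axis.

>>> step_arm(plan=[{"dx": 2,"dy": -2.5,"dz": 0,"ax": 0,"ay": 0,"az": 0.052},{"dx": 9.5,"dy": -4.9,"dz": 0,"ax": 0,"ay": 0,"az": 0.104},{"dx": 9.5,"dy": -4.9,"dz": 0,"ax": 0,"ay": 0,"az": 0.104},{"dx": 9.5,"dy": -4.9,"dz": 0,"ax": 0,"ay": 0,"az": 0.104},{"dx": 9.5,"dy": -4.9,"dz": 0,"ax": 0,"ay": 0,"az": 0.104},{"dx": 9.5,"dy": -4.9,"dz": 0,"ax": 0,"ay": 0,"az": 0.104},{"dx": 9.5,"dy": -4.9,"dz": 0,"ax": 0,"ay": 0,"az": 0.104},{"dx": 9.5,"dy": -4.9,"dz": 0,"ax": 0,"ay": 0,"az": 0.104},{"dx": 9.5,"dy": -4.9,"dz": 0,"ax": 0,"ay": 0,"az": 0.104},{"dx": 9.5,"dy": -4.9,"dz": 0,"ax": 0,"ay": 0,"az": 0.104},{"dx": 6,"dy": -2.5,"dz": 0,"ax": 0,"ay": 0,"az": 0.052},{"dx": 0,"dy": 0,"dz": 0,"ax": 0,"ay": 0,"az": 0}])

```text
clock: 19.53
position: [0.5109, 0.0201, 0.0113]
orientation: [-3.132, 0.247, 0.001]
force: [-0.4, 0.3, -1.3]
width: 0.0685
finger_force: 0.4
```

Run:
```python
from h import *
chk(); s=sensors.state(); A=Rr.from_rotvec(s["orientation"]).as_matrix(); p=s["position"]+.047*A[:,0]
S=np.array([.7053,-.0095]);y=-.16;R=np.array([[np.cos(y),np.sin(y)],[-np.sin(y),np.cos(y)]])
print("pred",p,"shelf frame",R@(p[:2]-S),"heading",np.arctan2(A[1,0],A[0,0]))
for n in("scene","top"):
  c=imaging.capture(n)
  for t,g in(("jar",(.607,.108,0)),("candle",(.5835,-.09,0)),("shelf",(.705,-.01,-.16))):
    for r in imaging.trace(n,t)[:1]:
      q,e=fit(c,t,r["mask"],g,yaw=t=="shelf"); print(n,t,q,e,R@(q[:2]-S))
```

```text
t 19.53 pos [0.5109 0.0201 0.0113] th -1.728 w 0.0685
 shift now [ 23.8 219.1  -0.7]  turn [-1.000e-03  0.000e+00 -1.728e+00]  shift after turn [-220.1  -10.9   -0.7]
scene 0.57 [0.5581 0.0104 0.    ] 0.052
top 0.97 [ 0.3691 -0.2954  0.    ] 0.075
top 0.77 [0.5604 0.0114 0.    ] 3.886
pred [0.55683194 0.01237955 0.01174972] shelf frame [-0.15005753 -0.00205358] heading -0.15631822796721487
scene jar [0.6039 0.1085 0.    ] 0.096 [-0.11890439  0.10033795]
scene candle [ 0.5828 -0.0907  0.    ] 0.083 [-0.1079987  -0.09967934]
scene shelf [ 0.7053 -0.0104 -0.1632] 0.03 [ 0.00014339 -0.0008885 ]
top jar [0.5903 0.0087 0.    ] 0.858 [-0.11643073 -0.00035406]
top candle [ 0.5854 -0.0891  0.    ] 0.08 [-0.10568682 -0.09768554]
top shelf [ 0.7062 -0.0092 -0.1532] 0.037 [0.00084071 0.00043955]
```

>>> step_arm(plan=[{"dx": 4,"dy": 1,"dz": 0,"ax": 0,"ay": 0,"az": 0},{"dx": 7,"dy": 0,"dz": 0,"ax": 0,"ay": 0,"az": 0},{"dx": 9,"dy": 0,"dz": 0,"ax": 0,"ay": 0,"az": 0},{"dx": 9,"dy": 0,"dz": 0,"ax": 0,"ay": 0,"az": 0},{"dx": 9,"dy": 0,"dz": 0,"ax": 0,"ay": 0,"az": 0},{"dx": 9,"dy": 0,"dz": 0,"ax": 0,"ay": 0,"az": 0},{"dx": 9,"dy": 0,"dz": 0,"ax": 0,"ay": 0,"az": 0},{"dx": 9,"dy": 0,"dz": 0,"ax": 0,"ay": 0,"az": 0},{"dx": 9,"dy": 0,"dz": 0,"ax": 0,"ay": 0,"az": 0},{"dx": 9,"dy": 0,"dz": 0,"ax": 0,"ay": 0,"az": 0},{"dx": 9,"dy": 0,"dz": 0,"ax": 0,"ay": 0,"az": 0},{"dx": 9,"dy": 0,"dz": 0,"ax": 0,"ay": 0,"az": 0},{"dx": 9,"dy": 0,"dz": 0,"ax": 0,"ay": 0,"az": 0},{"dx": 9,"dy": 0,"dz": 0,"ax": 0,"ay": 0,"az": 0},{"dx": 8,"dy": 0,"dz": 0,"ax": 0,"ay": 0,"az": 0},{"dx": 6,"dy": 0,"dz": 0,"ax": 0,"ay": 0,"az": 0},{"dx": 4,"dy": 0,"dz": 0,"ax": 0,"ay": 0,"az": 0},{"dx": 2,"dy": 0,"dz": 0,"ax": 0,"ay": 0,"az": 0},{"dx": 0,"dy": 0,"dz": 0,"ax": 0,"ay": 0,"az": 0}])

```text
clock: 21.72
position: [0.6476, -0.0029, 0.0113]
orientation: [3.132, -0.247, -0.0]
force: [-2.5, 1.2, 0.9]
width: 0.0685
finger_force: 2.8
```

>>> step_arm(plan=[{"dx": 2,"dy": 0,"dz": 0,"ax": 0,"ay": 0,"az": 0},{"dx": 2,"dy": 0,"dz": 0,"ax": 0,"ay": 0,"az": 0},{"dx": 2,"dy": 0,"dz": 0,"ax": 0,"ay": 0,"az": 0},{"dx": 0,"dy": 0,"dz": 0,"ax": 0,"ay": 0,"az": 0}])

```text
clock: 22.05
position: [0.6543, -0.0038, 0.0116]
orientation: [-3.132, 0.247, -0.003]
force: [-0.8, 0.7, -2.7]
width: 0.0679
finger_force: 2.0
```

>>> step_arm(plan=[{"dx": 2,"dy": 0,"dz": 0,"ax": 0,"ay": 0,"az": 0},{"dx": 1,"dy": 0,"dz": 0,"ax": 0,"ay": 0,"az": 0},{"dx": 1,"dy": 0,"dz": 0,"ax": 0,"ay": 0,"az": 0},{"dx": 0,"dy": 0,"dz": 0,"ax": 0,"ay": 0,"az": 0}])

```text
clock: 22.38
position: [0.6578, -0.0044, 0.0117]
orientation: [3.132, -0.247, 0.001]
force: [-1.1, -0.2, -2.9]
width: 0.0684
finger_force: 1.8
```

>>> step_arm(plan=[{"dx": 1,"dy": 0,"dz": 0,"ax": 0,"ay": 0,"az": 0},{"dx": 1,"dy": 0,"dz": 0,"ax": 0,"ay": 0,"az": 0},{"dx": 0,"dy": 0,"dz": 0,"ax": 0,"ay": 0,"az": 0}])

```text
clock: 22.63
position: [0.6596, -0.0047, 0.0118]
orientation: [3.132, -0.247, 0.0]
force: [-2.6, 0.2, -2.3]
width: 0.0685
finger_force: 1.7
```

>>> step_arm(plan=[{"dx": 1,"dy": 0,"dz": 0,"ax": 0,"ay": 0,"az": 0},{"dx": 1,"dy": 0,"dz": 0,"ax": 0,"ay": 0,"az": 0},{"dx": 0,"dy": 0,"dz": 0,"ax": 0,"ay": 0,"az": 0}])

```text
clock: 22.88
position: [0.6597, -0.0047, 0.0115]
orientation: [-3.132, 0.247, 0.006]
force: [-5.2, 0.7, -0.6]
width: 0.0681
finger_force: 3.3
```

Run:
```python
from h import *
c=imaging.capture("scene"); save(c,"s5.png"); cv2.imwrite("pics/s5c.png",cv2.resize(cv2.imread("pics/s5.png")[160:290,210:380],None,fx=4,fy=4))
print(sensors.state()["force"])
```

```text
[-5.83009327  1.35419564  0.44097505]
```

View pics/s5c.png

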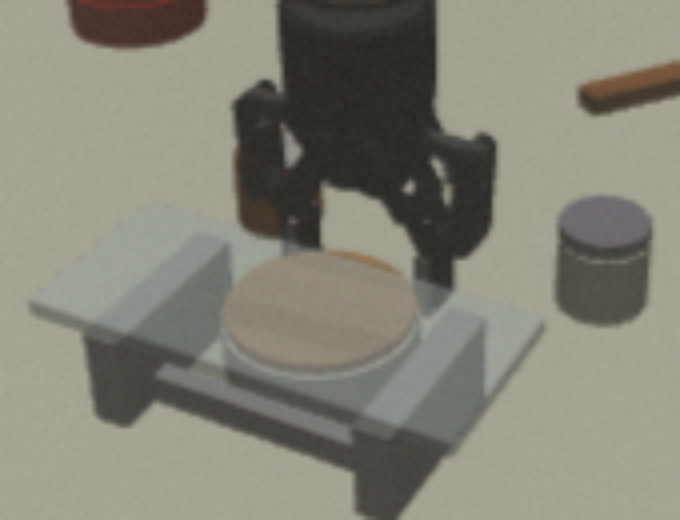

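The canister (crop 320,310) is under the glass against the rail, force rising. Press a touch more, then back off straight.

>>> step_arm(plan=[{"dx": 1,"dy": 0,"dz": 0,"ax": 0,"ay": 0,"az": 0},{"dx": 1,"dy": 0,"dz": 0,"ax": 0,"ay": 0,"az": 0},{"dx": 0,"dy": 0,"dz": 0,"ax": 0,"ay": 0,"az": 0},{"dx": 0,"dy": 0,"dz": 0,"ax": 0,"ay": 0,"az": 0}])

```text
clock: 23.27
position: [0.6598, -0.0047, 0.0114]
orientation: [-3.132, 0.246, 0.013]
force: [-9.7, 2.3, 3.3]
width: 0.0681
finger_force: 4.7
```

>>> step_arm(plan=[{"dx": -4,"dy": 0,"dz": 0,"ax": 0,"ay": 0,"az": 0},{"dx": -8,"dy": 0,"dz": 0,"ax": 0,"ay": 0,"az": 0},{"dx": -12,"dy": 0,"dz": 0,"ax": 0,"ay": 0,"az": 0},{"dx": -12,"dy": 0,"dz": 0,"ax": 0,"ay": 0,"az": 0},{"dx": -12,"dy": 0,"dz": 0,"ax": 0,"ay": 0,"az": 0},{"dx": -12,"dy": 0,"dz": 0,"ax": 0,"ay": 0,"az": 0},{"dx": -12,"dy": 0,"dz": 0,"ax": 0,"ay": 0,"az": 0},{"dx": -12,"dy": 0,"dz": 0,"ax": 0,"ay": 0,"az": 0},{"dx": -12,"dy": 0,"dz": 0,"ax": 0,"ay": 0,"az": 0},{"dx": -12,"dy": 0,"dz": 0,"ax": 0,"ay": 0,"az": 0},{"dx": -12,"dy": 0,"dz": 0,"ax": 0,"ay": 0,"az": 0},{"dx": 0,"dy": 0,"dz": -20,"ax": 0,"ay": 0,"az": 0},{"dx": 0,"dy": 0,"dz": -40,"ax": 0,"ay": 0,"az": 0},{"dx": -30,"dy": 0,"dz": -25,"ax": 0,"ay": 0,"az": 0},{"dx": -36,"dy": 0,"dz": -15,"ax": 0,"ay": 0,"az": 0},{"dx": -36,"dy": 0,"dz": -10,"ax": 0,"ay": 0,"az": 0},{"dx": -30,"dy": 0,"dz": -10,"ax": 0,"ay": 0,"az": 0},{"dx": -15,"dy": 0,"dz": 0,"ax": 0,"ay": 0,"az": 0},{"dx": 0,"dy": 0,"dz": 0,"ax": 0,"ay": 0,"az": 0}])

```text
clock: 24.85
position: [0.3977, 0.0369, 0.1327]
orientation: [-3.132, 0.246, -0.004]
force: [-0.8, 0.5, 0.0]
width: 0.0682
finger_force: 0.0
```

Run:
```python
from h import *
chk()
S=np.array([.7055,-.01])
c=imaging.capture("top"); save(c,"top9.png")
for t,g in(("jar",(.607,.108,0)),("candle",(.5835,-.09,0)),("tumbler",(.75,.27,0)),("pusher",(.74,-.296,-1.14)),("brush",(.506,.304,3.09))):
  for r in imaging.trace("top",t)[:2]: print(t,r["p"],*fit(c,t,r["mask"],g,yaw=t in("pusher","brush"),z=.004*(t=="brush")))
im=cv2.imread("pics/top9.png")[60:320,160:480]; cv2.imwrite("pics/top9c.png",cv2.resize(im,None,fx=2.3,fy=2.3))
```

```text
t 24.85 pos [0.3977 0.0369 0.1327] th -1.727 w 0.0682
 shift now [137.7 218.2 120.9]  turn [ 0.002 -0.002 -1.727]  shift after turn [-236.9  102.3  120.7]
scene 0.62 [ 0.3645 -0.2995  0.    ] 0.061
top 0.96 [ 0.368  -0.2961  0.    ] 0.053
top 0.76 [ 0.6699 -0.0084  0.    ] 1.782
jar 0.86 [0.6068 0.1091 0.    ] 0.055
candle 0.58 [ 0.5855 -0.0883  0.    ] 0.102
candle 0.41 [0.4785 0.0075 0.    ] 1.115
tumbler 0.81 [0.7518 0.2723 0.    ] 0.233
tumbler 0.64 [ 0.4857 -0.0038  0.    ] 1.232
pusher 0.7 [ 0.7251 -0.2947 -0.8186] 1.276
pusher 0.45 [ 0.7421 -0.2957 -1.1444] 0.385
brush 0.75 [0.5071 0.3037 3.0817] 0.217
brush 0.54 [0.7331 0.0275 3.2614] 9.0
```

View pics/top9c.png

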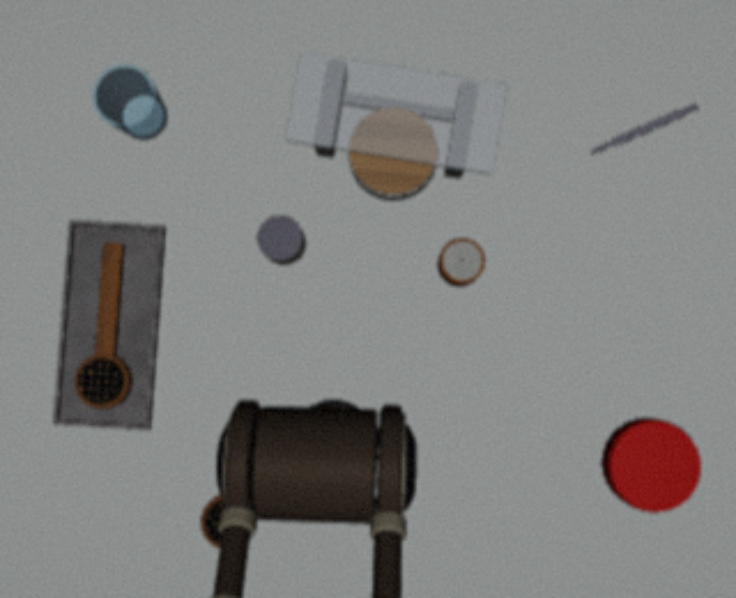

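The brush lies flat inside the tray (crop 105,320). The canister is under the shelf against the rail (crop 393,152), and jar, candle, tumbler and pusher have not moved. Handing in.

```bash
python3 -c "from plant import manip;print(manip.finish_job())"
```

```text
the job is handed in; nothing more can be done
None
```

The brush lies flat in the tray, the canister is home against the back rail, the other things are where they were, and the job was handed in at about 25 s.

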